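# Fit and lock the handwheel of the sole press

## Task

Put the red handwheel on the sole press: pull the yellow keeper knob all the way out, fit the wheel's square hub over the square spindle so that it sits fully home on the crosshead without forcing it, then push the keeper knob fully back in so that its tongue locks the wheel's flange down. Leave the jar, the tray and the hammer where they are.

Things in the scene. Friction and masses are not known exactly. Their poses are not given: they have to be found in the camera images.
- press: Fixed teal sole press. Base 180 (x) x 310 (y) x 22 mm; two columns carry a crosshead 104 (x) x 300 (y) mm whose flat top is 140 mm above the table. Origin: centre of the base's underside, z up. A square brass spindle stands upright in the crosshead's middle; the keeper slide lies on the crosshead on the +y side, between two guides 15 mm high, 62 mm over their outer faces.
- spindle_seat (a point): Point on the spindle's axis at the crosshead's top, where the wheel's underside must rest; axes as the press. The spindle is 18 mm square and rises 30 mm above it, top edges bevelled by 1.2 mm. How the square is turned about its vertical axis is unknown, not measured here and not tied to the press: look, or feel for it. It is stiff to turn (about 0.1 N m).
- keeper_knob (a point): Middle of the yellow round knob (24 mm diameter, 24 mm tall, upright) on the keeper slide; moves with it. It is 37.5 mm above the crosshead's top and, when home, 100 mm from the spindle's axis along the press's +y. Slide plate: 36 mm wide, underside 7.5 and upper face 13.5 mm above the crosshead, tongue end 69 mm from the knob's axis towards the spindle.
- keeper (a joint): Travel of the keeper along the press's +y, m: 0 = home, tongue 31 mm from the spindle's axis (over the seated wheel's flange; in the way of a wheel not yet seated); 0.032 = fully out, clear of the wheel. Two detents, crossed at about 0.0065 and 0.024, each take 5 to 10 N.
- wheel: Loose red handwheel, about 0.4 kg, lying on its flange. Origin: centre of its underside, z up the bore. Flange 90 mm diameter, 6 thick; aluminium hub 40 mm square, 64 tall, faces across the wheel's x and y; through bore 19.6 mm square, parallel to the hub's faces, 2 mm chamfer below. Rim (142 mm over all) and four diagonal spokes lie 20 to 32 mm up; above them the hub's faces are free to grip.
- jar: Amber jar with black lid, 60 mm diameter, 85 mm tall. Origin: centre of its underside.
- tray: Small empty blue tray, 70 x 90 x 30 mm. Origin: centre of its underside.
- hammer: Hammer lying beyond the press. Origin: on its underside near the middle, x along the handle.

How it is judged:
By the outcome, as a careful person would: the job done as asked, in the order asked, and still so for the second after the job is handed in, with the robot touching nothing.
It also fails if it takes over 72 s, if anything falls off the work surface, if the arm or the gripper's body presses on something with over 40 N, if the wrist force passes 120 N, or if a joint passes its speed limit or range.

## Robot

A 6-joint arm with a two-finger parallel gripper is mounted at the origin on the work surface. World frame = base frame: x ahead of the robot, y to its left, z up, the work surface at z = 0. Lengths are in m, angles in rad, forces in N, time in s.
With the tool pointing down it reaches from about 0.35 to 0.775 m from the base axis. Payload 7.3 kg.
Tool frame: the origin (TCP) lies midway between the tips of the shut fingers; the grasp point (between the pads) lies 19 mm behind it (tcp_to_grasp is the distance from the TCP to the grasp point, in m); z points along the fingers, y is the line along which they close (so a half turn about z gives the same grasp; the last joint's range is limited). The gripper opens to 92 mm and grips with 3 to 60 N. Pads are 19 mm wide; open, the fingers measure 130 mm over their backs; the gripper's body (75 mm by 190 mm) begins 47 mm behind the grasp point.
Start: joints at [1.015, 0.342, 1.524, -0, 1.275, -0.146], TCP at [0.209, 0.482, 0.227] pointing down, gripper open.
Joint ranges: [-2.53, 2.53], [-0.77, 2.02], [0.04, 2.7], [-1, 4.14], [0.28, 2.66], [-3.11, 3.11]. Speed limits (rad/s): [2.57, 2.57, 3.14, 3.14, 3.14, 3.14].

## Interface

Orientations are given as [roll, pitch, yaw] about the fixed x, y, z axes, in that order (R = Rz(yaw) Ry(pitch) Rx(roll)).
In Python, from cell import observe, read_camera, calibration, hand_in, tcp_to_grasp gives the robot as it stands.
- The arm moves only by the tool send_rows, never from a script. Its argument "targets" is a list of rows, each a list of 5 numbers: the opening, from 0 (shut) to 1 (fully open), then the shift along the world's x, y, z in m, then the turn about the world's z in rad. A call has 1 to 5 rows; each row shifts and turns the commanded pose from where the row before left it; what a row does not reach is not made up. A row lasts 1/10 s, in which the tool goes at most 50 mm and 8.59 degrees, less where a joint would pass 70% of its speed; a pose out of reach is approached as far as the arm can. A call is refused whole if a number of a shift passes 0.05 or a number of a turn 0.15, either way. A call with a gripper value outside its range is refused whole. The fingers move at their own pace and stop on an object; "grip_force" is the grip in N (left out, the last holds). Time passes only in rows, so rows that do not move let the fingers close. It gives the time, the measured TCP pose, the force, the opening and the grip force at its end, in the units of the state.
- observe(): the state, without advancing time (a new reading comes with each control period).
- read_camera(name): name is "scene" or "top"; returns (picture, depth): 420x560x3 uint8, red, green, blue; 420x560 float32, m along the optical axis (not along the pixel's ray), 0 where there is no reading.
- calibration(name): a dict with "intrinsics" (3x3 intrinsics, pixels), "world_to_cam" (4x4, takes a point from world to camera coordinates). Camera axes: x right, y up, looking along -z (the intrinsics and any distortion apply to the point x, -y, -z); pixel columns grow to the right and rows downward; lengths in m; the calibration is good to about 2 mm. A picture is of the moment at which its call begins. calibration takes no time and is no camera call.
- hand_in(): hands the job in; it is judged then, once.
The state is a dict: "time": time; "qpos": joint angles; "qvel": joint speeds; "joint_efforts": joint torques, N m; "tool_pos": TCP position; "tool_rot": TCP orientation; "contact_force": force on the tool from outside, world axes, zero at the start; "torque": the same for the moment, N m; "opening": finger opening in m; "grip_force": force on a finger pad.
Only numpy, scipy, OpenCV 4.12 (cv2) and the standard library are available. Lean on these libraries where they do the work, as an engineer would, in place of code of your own. Each camera call takes 0.05 s, during which the arm holds its last target. There are 200 camera calls.

## Working session

There is one attempt and no reset: what is moved stays moved. The work goes in short steps, Python scripts to look and compute and a tool call to move; the robot and the scene stay as the last step left them, time stands still between calls to the robot, and variables do not carry over. Pictures are saved under pics/ and viewed, at most 10 in all, crops included, and the job is handed in when it is done.

Besides the shell and the picture viewer there is one more tool, called after ">>>" as name([rows], argument=value, ...), one row to a line, values as JSON. send_rows: Moves the arm, as the interface text tells. Its arguments: {"type":"object","properties":{"targets":{"type":"array","items":{"type":"array","items":{"type":"number"}}},"grip_force":{"type":"number"}},"required":["targets"]}

```bash
mkdir -p pics
cat > h.py <<'E'
import numpy as np, cv2
from cell import observe, read_camera, calibration, hand_in, tcp_to_grasp
def world(name,depth):
    c=calibration(name);K=np.array(c["intrinsics"]);T=np.linalg.inv(np.array(c["world_to_cam"]))
    v,u=np.mgrid[:depth.shape[0],:depth.shape[1]]
    x=(u-K[0,2])/K[0,0]*depth;y=(v-K[1,2])/K[1,1]*depth
    return np.stack([x,-y,-depth],-1)@T[:3,:3].T+T[:3,3]
def st():
    s=observe();print({k:np.round(v,4).tolist() for k,v in s.items() if k in("time","tool_pos","tool_rot","contact_force","torque","opening","grip_force","qpos")})
E
python3 - <<'E'
from h import *
for n in("scene","top"):
    p,d=read_camera(n);np.savez(f"/tmp/{n}.npz",p=p,d=d)
    cv2.imwrite(f"pics/{n}0.png",p[:,:,::-1]);print({k:np.round(v,3).tolist() for k,v in calibration(n).items()})
st();print(tcp_to_grasp)
E
```

```text
{'intrinsics': [[430.135, 0.0, 285.332], [0.0, 430.135, 208.009], [0.0, 0.0, 1.0]], 'world_to_cam': [[0.732, 0.681, 0.017, -0.416], [-0.375, 0.382, 0.845, 0.138], [0.569, -0.625, 0.535, -1.675], [0.0, 0.0, 0.0, 1.0]]}
{'intrinsics': [[405.022, 0.0, 272.606], [0.0, 405.022, 210.246], [0.0, 0.0, 1.0]], 'world_to_cam': [[0.004, -1.0, 0.004, -0.06], [0.992, 0.005, 0.126, -0.606], [-0.126, 0.003, 0.992, -0.983], [0.0, 0.0, 0.0, 1.0]]}
{'time': 0.1, 'qpos': [1.015, 0.3427, 1.5249, -0.0, 1.2754, -0.146], 'tool_pos': [0.209, 0.4812, 0.2261], 'tool_rot': [-3.1402, -0.0002, 2.7318], 'contact_force': [0.4552, 0.8581, 0.1453], 'torque': [-0.0781, 0.0675, -0.0487], 'grip_force': 0.0, 'opening': 0.0917}
0.0188
```

View pics/top0.png

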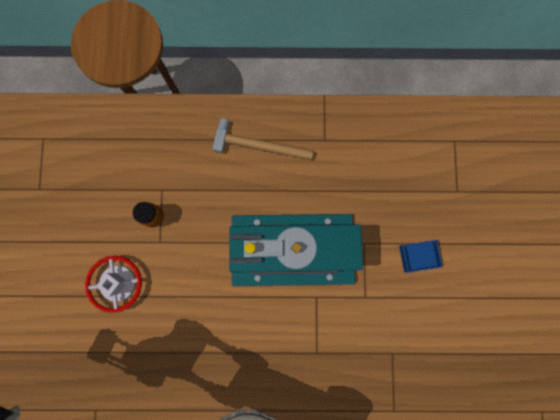

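View pics/scene0.png

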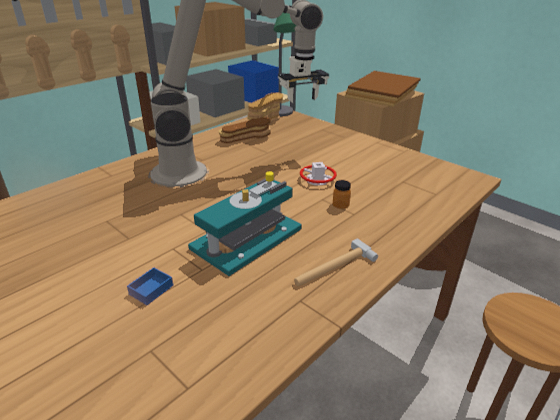

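The top view shows the press with the spindle at about (297,247), the knob at (250,248), the wheel at (113,285) and the jar at (147,213). The scene view agrees. Next I'll enlarge the wheel and spindle and measure them.

Run:
```python
from h import *
z=np.load("/tmp/top.npz");p,d=z["p"],z["d"];W=world("top",d)
def crop(a,b,c,e,s):return cv2.resize(p[b:e,a:c,::-1],None,fx=s,fy=s,interpolation=cv2.INTER_CUBIC)
A=crop(80,250,145,315,6);B=crop(282,232,314,264,12)
im=np.zeros((390,780,3),np.uint8);im[:,:390]=A;im[:384,390:774]=B;cv2.imwrite("pics/c0.png",im)
P=p.astype(int);R,G,Bl=P[...,0],P[...,1],P[...,2];X=W.reshape(-1,3)
def rep(n,m):
    q=W[m];print(n,m.sum(),q.mean(0).round(4),'med',np.median(q,0).round(4),'min',q.min(0).round(4),'max',q.max(0).round(4))
v,u=np.mgrid[:420,:560]
box=lambda a,b,c,e:(u>=a)&(u<c)&(v>=b)&(v<e)
Z=W[...,2]
rep("hubtop",box(80,250,145,315)&(Z>.055))
m=box(80,250,145,315)&(R>150)&(G<70);rep("rim",m)
(cx,cy),r=cv2.minEnclosingCircle(W[m][:,:2].astype(np.float32));print("rimcirc",cx,cy,r)
m=box(80,250,145,315)&(Z>.055);print("hub rect",cv2.minAreaRect(W[m][:,:2].astype(np.float32)))
m=box(220,210,370,290)&(Z>.13)&(Z<.149);rep("crosshead",m);print(cv2.minAreaRect(W[m][:,:2].astype(np.float32)))
m=box(225,205,370,290)&(Z>.012)&(Z<.035);rep("base",m);print(cv2.minAreaRect(W[m][:,:2].astype(np.float32)))
m=box(282,232,314,264)&(Z>.163);rep("spindle",m);print(cv2.minAreaRect(W[m][:,:2].astype(np.float32)))
m=box(240,235,262,262)&(Z>.18);rep("knob",m)
np.set_printoptions(linewidth=220)
print((Z[238:257,288:308]*1000).astype(int))
```

```text
hubtop 269 [0.4238 0.3222 0.1034] med [0.4225 0.3374 0.0632] min [ 0.3941 -0.0541  0.0551] max [0.4777 0.3656 1.0513]
rim 407 [0.4199 0.3413 0.0311] med [0.4187 0.3422 0.0312] min [0.3527 0.2725 0.0247] max [0.4875 0.4084 0.0367]
rimcirc 0.4216349124908447 0.3414615988731384 0.06906336545944214
hub rect ((0.43481650948524475, 0.15483851730823517), (0.055103421211242676, 0.4229244887828827), 4.164195537567139)
crosshead 5167 [ 0.5085 -0.1224  0.1396] med [ 0.5085 -0.1303  0.1396] min [ 0.4542 -0.2583  0.1332] max [0.5635 0.0417 0.149 ]
((0.5088732242584229, -0.10854882001876831), (0.10410749912261963, 0.2987508773803711), 1.0704573392868042)
base 2741 [ 0.5026 -0.1076  0.0215] med [ 0.4472 -0.1071  0.0214] min [ 0.4165 -0.2639  0.0136] max [0.5999 0.0466 0.0313]
((0.5087655782699585, -0.10880357027053833), (0.18048928678035736, 0.3084077835083008), 0.9724767804145813)
spindle 73 [ 0.5074 -0.1054  0.2054] med [ 0.5093 -0.1079  0.1694] min [ 0.4777 -0.1188  0.1634] max [ 0.5202 -0.0541  1.0513]
((0.4924378991127014, -0.08735071122646332), (0.019421124830842018, 0.07020868360996246), 39.
[... 1014 characters left out ...]
69 169 140 140 138 140 137 141 140]
 [142 139 142 157 174 168 172 173 169 168 169 171 141 138 139 139 140 138 140 139]
 [137 140 139 138 149 168 169 165 171 167 169 168 141 139 140 141 139 140 140 139]
 [137 140 138 139 138 143 167 165 170 169 168 142 140 138 142 141 140 140 139 140]
 [136 140 142 139 138 141 142 163 169 168 142 142 137 139 141 139 140 138 137 142]
 [140 140 139 139 140 139 139 141 157 137 141 141 142 140 139 138 139 140 139 139]
 [139 139 139 138 140 140 139 139 138 140 140 140 139 140 141 136 140 140 140 138]
 [135 142 137 142 140 141 138 136 141 141 140 140 138 140 141 139 140 141 137 141]
 [141 142 141 139 139 139 139 138 140 138 136 140 139 141 141 140 139 141 140 141]]
```

View pics/c0.png

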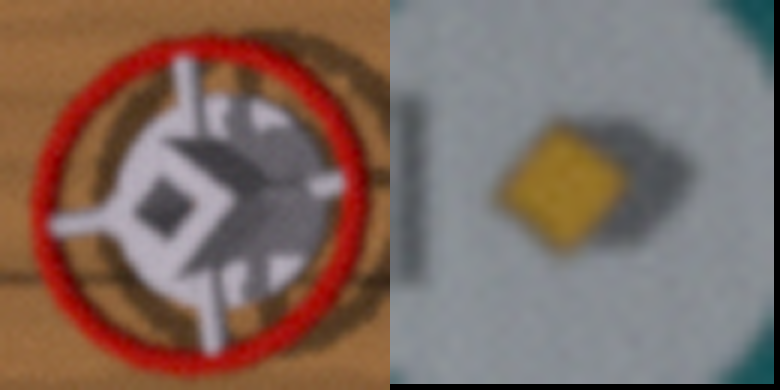

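The hub top and the spindle are both clearly turned roughly 45–50° in the picture. The keeper is home, since the knob measures about 100 mm from the spindle. I'll start towards the knob and fit the angles next.

>>> send_rows([
  [1,0.025,-0.041,0,0.137],
  [1,0.025,-0.041,0,0.137],
  [1,0.025,-0.041,0,0.137],
  [1,0.025,-0.041,0,0],
  [1,0.025,-0.041,0,0],
])

```text
time: 0.6
tool_pos: [0.3314, 0.2808, 0.2266]
tool_rot: [-3.142, -0.0, 3.124]
contact_force: [0.7, 0.6, 1.3]
opening: 0.0917
grip_force: 0.0
```

>>> send_rows([
  [1,0.025,-0.041,0,0],
  [1,0.025,-0.041,0,0],
  [1,0.025,-0.041,0,0],
  [1,0.025,-0.041,0,0],
  [1,0.025,-0.041,0,0],
])

```text
time: 1.1
tool_pos: [0.4565, 0.0755, 0.2267]
tool_rot: [3.141, -0.0, 3.123]
contact_force: [0.9, 0.4, -0.2]
opening: 0.0915
grip_force: 0.0
```

>>> send_rows([
  [1,0.024,-0.04,0,0],
  [1,0.024,-0.04,0,0],
  [1,0,0,0,0],
  [1,0,0,0,0],
])

```text
time: 1.5
tool_pos: [0.5037, -0.0032, 0.226]
tool_rot: [3.141, -0.002, 3.121]
contact_force: [0.1, 0.4, 0.4]
opening: 0.0918
grip_force: 0.0
```

```bash
cat > fit.py <<'E'
from h import *
from scipy.optimize import minimize
def rectify(p,z,cx,cy,half,s=5000):
    "top view onto plane z; returns image with row=x, col=y"
    c=calibration("top");K=np.array(c["intrinsics"]);T=np.array(c["world_to_cam"])
    n=int(2*half*s);g=(np.arange(n)+.5)/s-half
    X,Y=np.meshgrid(cx+g,cy+g,indexing="ij");Q=np.stack([X,Y,np.full_like(X,z)],-1)@T[:3,:3].T+T[:3,3]
    u=K[0,0]*Q[...,0]/-Q[...,2]+K[0,2];v=K[1,1]*-Q[...,1]/-Q[...,2]+K[1,2]
    return cv2.remap(p,u.astype(np.float32),v.astype(np.float32),cv2.INTER_CUBIC),X,Y
def sq(mask,X,Y):
    m=mask.astype(np.uint8);n,l,s,_=cv2.connectedComponentsWithStats(m);k=1+np.argmax(s[1:,4]);m=l==k
    x,y=X[m],Y[m];cx,cy=x.mean(),y.mean();w=(x-cx)+1j*(y-cy)
    ph=np.angle(-(w**4).sum())/4
    print("centre",cx.round(4),cy.round(4),"side",np.sqrt(m.sum())/5000,"face angle deg mod90",np.degrees(ph)%90)
E
python3 - <<'E'
from fit import *
p=np.load("/tmp/top.npz")["p"]
r,X,Y=rectify(p,.17,.509,-.1085,.025);r=r.astype(int);print("spindle");sq((r[...,0]-r[...,2])>60,X,Y)
sq((r[...,0]-r[...,2])>40,X,Y)
r,X,Y=rectify(p,.064,.423,.34,.04);cv2.imwrite("pics/rect_hub.png",cv2.resize(r[:,:,::-1],None,fx=1.4,fy=1.4))
g=r.min(-1).astype(int)
dark=(g<115)&(np.hypot(X-.423,Y-.34)<.02);print("bore");sq(dark,X,Y)
r,X,Y=rectify(p,.026,.4216,.3415,.08);r=r.astype(int);m=(r[...,0]>130)&(r[...,1]<80)
print("rim",cv2.minEnclosingCircle(np.stack([X[m],Y[m]],-1).astype(np.float32)))
# spoke angle: bright non-red pixels at radius .05-.058
R=np.hypot(X-.4205,Y-.3405);m=(R>.048)&(R<.056)&(r.min(-1)>110)
print("spokes",m.sum(),np.degrees(np.angle(np.exp(4j*np.arctan2(Y[m]-.3405,X[m]-.4205)).sum())/4))
st()
E
```

```text
spindle
centre 0.5089 -0.108 side 0.015911002482559042 face angle deg mod90 50.946896187942514
centre 0.5089 -0.108 side 0.017385051049680585 face angle deg mod90 51.14473026341774
bore
centre 0.4219 0.339 side 0.017812355262569857 face angle deg mod90 54.57247220002037
rim ((0.4216102659702301, 0.34044843912124634), 0.07223396748304367)
spokes 9114 8.728146671643804
{'time': 1.5, 'qpos': [-0.1589, 0.3048, 1.5805, 0.0004, 1.2581, -1.7095], 'tool_pos': [0.5037, -0.0032, 0.226], 'tool_rot': [3.1409, -0.0018, 3.1213], 'contact_force': [0.0594, 0.4218, 0.3505], 'torque': [0.038, 0.0364, -0.0083], 'grip_force': 0.0, 'opening': 0.0918}
```

View pics/rect_hub.png

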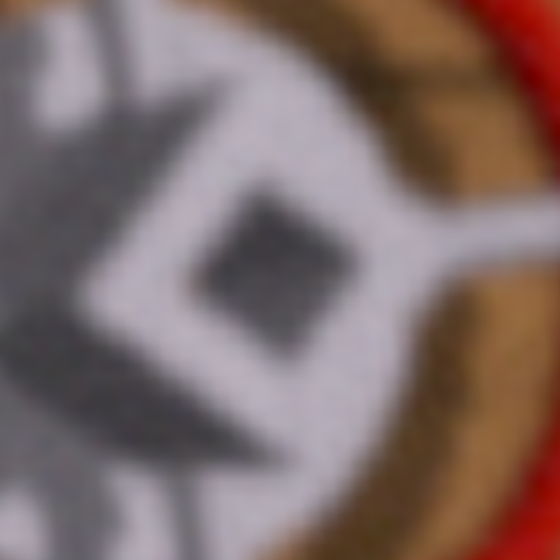

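The rectified hub view shows the bore at the centre with its faces at about 54° mod 90, and the spokes give 53.7°. The spindle faces are at about 51°. Now I'll go down on the knob and grip it.

>>> send_rows([
  [1,0.003,-0.006,-0.02,0.038],
  [1,0,0,-0.022,0],
  [1,0,0,-0.021,0],
  [1,0,0,0,0],
])

```text
time: 1.9
tool_pos: [0.5045, -0.0068, 0.1615]
tool_rot: [3.14, -0.006, -3.12]
contact_force: [-0.1, 0.3, 0.0]
opening: 0.0921
grip_force: 0.0
```

>>> send_rows([
  [0,0,0,0,0],
  [0,0,0,0,0],
  [0,0,0,0,0],
  [0,0,0,0,0],
  [0,0,0,0,0],
], grip_force=30)

```text
time: 2.4
tool_pos: [0.5072, -0.0086, 0.1643]
tool_rot: [-3.142, 0.001, -3.122]
contact_force: [-0.7, 0.1, -0.9]
opening: 0.0564
grip_force: 0.0
```

>>> send_rows([
  [0,0,0,0,0],
  [0,0,0,0,0],
  [0,0,0,0,0],
  [0,0,0,0,0],
  [0,0,0,0,0],
])

```text
time: 2.9
tool_pos: [0.507, -0.0087, 0.1637]
tool_rot: [-3.142, -0.0, -3.122]
contact_force: [1.1, -0.9, -0.4]
opening: 0.0233
grip_force: 30.0
```

>>> send_rows([
  [0,0,0,0,0],
  [0,0,0,0,0],
])

```text
time: 3.1
tool_pos: [0.507, -0.0087, 0.1637]
tool_rot: [-3.142, -0.0, -3.122]
contact_force: [0.3, -0.4, 0.1]
opening: 0.0235
grip_force: 30.0
```

>>> send_rows([
  [0,0,0.006,0,0],
  [0,0,0.006,0,0],
  [0,-0.0003,0.006,0,0],
  [0,0,0.006,0,0],
  [0,-0.0003,0.006,0,0],
])

```text
time: 3.6
tool_pos: [0.5064, 0.0218, 0.1637]
tool_rot: [-3.142, 0.0, -3.122]
contact_force: [0.1, -2.1, -0.6]
opening: 0.0234
grip_force: 30.0
```

>>> send_rows([
  [0,0,0.002,0,0],
  [0,0,0,0,0],
  [0,0,0,0,0],
])

```text
time: 3.9
tool_pos: [0.5064, 0.0226, 0.1637]
tool_rot: [-3.14, -0.0, -3.121]
contact_force: [-1.1, -8.3, -0.6]
opening: 0.0235
grip_force: 30.0
```

>>> send_rows([
  [0,0,0.001,0,0],
  [0,0,0,0,0],
])

```text
time: 4.1
tool_pos: [0.5064, 0.0226, 0.1637]
tool_rot: [-3.138, -0.0, -3.121]
contact_force: [-0.4, -11.9, -0.9]
opening: 0.0231
grip_force: 30.0
```

>>> send_rows([
  [1,0,-0.0015,0,0],
  [1,0,0,0,0],
  [1,0,0,0,0],
  [1,0,0,0,0],
  [1,0,0,0,0],
])

```text
time: 4.6
tool_pos: [0.5064, 0.0233, 0.1638]
tool_rot: [3.141, 0.0, -3.121]
contact_force: [0.0, 1.0, -0.3]
opening: 0.0587
grip_force: 0.0
```

>>> send_rows([
  [1,0,0,0.03,0],
  [1,0,0,0.03,0],
  [1,-0.012,0.045,0,-0.131],
  [1,-0.012,0.045,0,-0.131],
  [1,-0.012,0.045,0,-0.131],
])

```text
time: 5.1
tool_pos: [0.4705, 0.1575, 0.2241]
tool_rot: [3.141, 0.001, 2.767]
contact_force: [0.5, 0.9, 0.1]
opening: 0.0916
grip_force: 0.0
```

>>> send_rows([
  [1,-0.012,0.045,0,-0.13],
  [1,-0.012,0.045,0,-0.13],
  [1,-0.012,0.045,0,0],
  [1,-0.0127,0.0463,-0.01,0],
  [1,0,0,-0.02,0],
])

```text
time: 5.6
tool_pos: [0.4214, 0.3415, 0.1947]
tool_rot: [3.137, -0.0, 2.524]
contact_force: [1.1, -0.7, -0.2]
opening: 0.0919
grip_force: 0.0
```

>>> send_rows([
  [1,0,0,-0.04,0],
  [1,0,0,-0.04,0],
  [1,0,0,0,0],
  [1,0,0,0,0],
])

```text
time: 6.0
tool_pos: [0.4228, 0.3361, 0.1143]
tool_rot: [-3.141, -0.0, 2.518]
contact_force: [0.3, -0.3, 0.8]
opening: 0.0917
grip_force: 0.0
```

Run:
```python
from h import *
st()
p,d=read_camera("top");cv2.imwrite("pics/top1.png",cv2.resize(p[200:340,40:320,::-1],None,fx=2.8,fy=2.8,interpolation=cv2.INTER_CUBIC))
```

```text
{'time': 6.0, 'qpos': [0.5296, 0.4847, 1.6373, 0.0002, 1.0202, -0.4178], 'tool_pos': [0.4228, 0.3361, 0.1143], 'tool_rot': [-3.1411, -0.0004, 2.5181], 'contact_force': [0.3129, -0.2636, 0.7557], 'torque': [-0.0271, 0.001, 0.0106], 'grip_force': 0.0, 'opening': 0.0917}
```

View pics/top1.png

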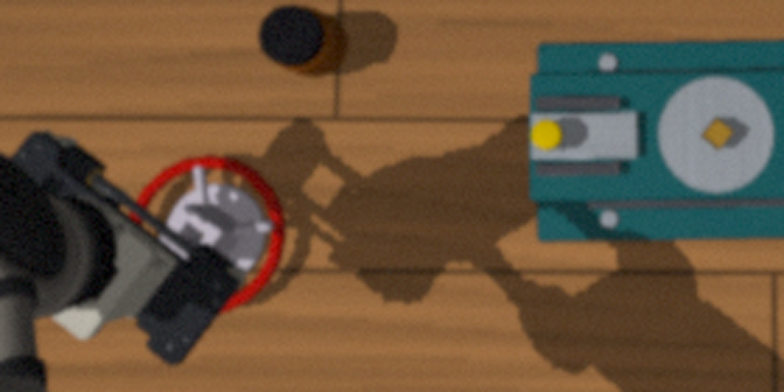

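The picture shows the keeper pulled clear and the gripper above the wheel, with its closing line along the hub's face normals (about 37° below horizontal). Next I'll descend.

>>> send_rows([
  [1,-0.001,0.003,-0.03,-0.01],
  [1,0,0,-0.03,0],
  [1,0,0,0,0],
  [1,0,0,0,0],
])

```text
time: 6.45
tool_pos: [0.4229, 0.3394, 0.0557]
tool_rot: [3.139, 0.001, 2.508]
contact_force: [1.3, 0.8, -0.4]
opening: 0.0915
grip_force: 0.0
```

>>> send_rows([
  [1,-0.001,0,-0.019,0],
  [1,0,0,0,0],
  [1,0,0,0,0],
])

```text
time: 6.75
tool_pos: [0.4217, 0.3394, 0.0366]
tool_rot: [3.139, 0.001, 2.508]
contact_force: [-0.2, 0.4, -0.1]
opening: 0.0919
grip_force: 0.0
```

>>> send_rows([
  [0,0,0,0,0],
  [0,0,0,0,0],
  [0,0,0,0,0],
  [0,0,0,0,0],
  [0,0,0,0,0],
], grip_force=35)

```text
time: 7.25
tool_pos: [0.4208, 0.339, 0.0349]
tool_rot: [3.141, 0.0, 2.508]
contact_force: [0.4, 0.7, -0.1]
opening: 0.0562
grip_force: 0.0
```

>>> send_rows([
  [0,0,0,0,0],
  [0,0,0,0,0],
  [0,0,0,0,0],
  [0,0,0,0,0],
])

```text
time: 7.65
tool_pos: [0.4205, 0.3388, 0.0347]
tool_rot: [-3.141, -0.0, 2.508]
contact_force: [-1.6, -0.7, 0.7]
opening: 0.0399
grip_force: 35.0
```

The hub is gripped with a 39.9 mm opening. I'll lift it and carry it above the spindle.

>>> send_rows([
  [0,0,0,0.03,0],
  [0,0,0,0.045,0],
  [0,0,0,0.045,0],
  [0,0,0,0.045,0],
  [0,0,0,0.045,0],
])

```text
time: 8.15
tool_pos: [0.42, 0.3386, 0.2456]
tool_rot: [-3.14, -0.001, 2.508]
contact_force: [0.9, 0.9, -5.3]
opening: 0.0398
grip_force: 35.0
```

>>> send_rows([
  [0,0.008,-0.04,0,0],
  [0,0.008,-0.04,0,0],
  [0,0.008,-0.04,0,0],
  [0,0.008,-0.04,0,0],
  [0,0.008,-0.04,0,-0.02],
])

```text
time: 8.65
tool_pos: [0.4602, 0.1374, 0.2439]
tool_rot: [-3.141, -0.001, 2.488]
contact_force: [0.4, -0.0, -5.4]
opening: 0.0397
grip_force: 35.0
```

>>> send_rows([
  [0,0.008,-0.04,0,-0.026],
  [0,0.008,-0.04,0,0],
  [0,0.008,-0.04,0,0],
  [0,0.008,-0.04,0,0],
  [0,0.008,-0.04,0,0],
])

```text
time: 9.15
tool_pos: [0.5003, -0.0625, 0.2439]
tool_rot: [-3.141, -0.002, 2.462]
contact_force: [1.4, 0.4, -5.2]
opening: 0.0398
grip_force: 35.0
```

>>> send_rows([
  [0,0.008,-0.03,0,0],
  [0,0,-0.017,0,0],
  [0,0,0,0,0],
  [0,0,0,0,0],
  [0,0,0,0,0],
])

```text
time: 9.65
tool_pos: [0.5084, -0.107, 0.2444]
tool_rot: [3.141, -0.001, 2.463]
contact_force: [-0.9, -0.3, -5.4]
opening: 0.0398
grip_force: 35.0
```

Run:
```python
from h import *
st()
p,d=read_camera("scene");np.savez("/tmp/s1.npz",p=p,d=d);cv2.imwrite("pics/s1.png",cv2.resize(p[90:260,170:370,::-1],None,fx=3.5,fy=3.5,interpolation=cv2.INTER_CUBIC))
```

```text
{'time': 9.65, 'qpos': [-0.3554, 0.3191, 1.5076, 0.0006, 1.316, -1.2476], 'tool_pos': [0.5084, -0.107, 0.2444], 'tool_rot': [3.1414, -0.0013, 2.4629], 'contact_force': [-0.8611, -0.3329, -5.35], 'torque': [0.0194, 0.0225, -0.0139], 'grip_force': 34.995, 'opening': 0.0398}
```

View pics/s1.png

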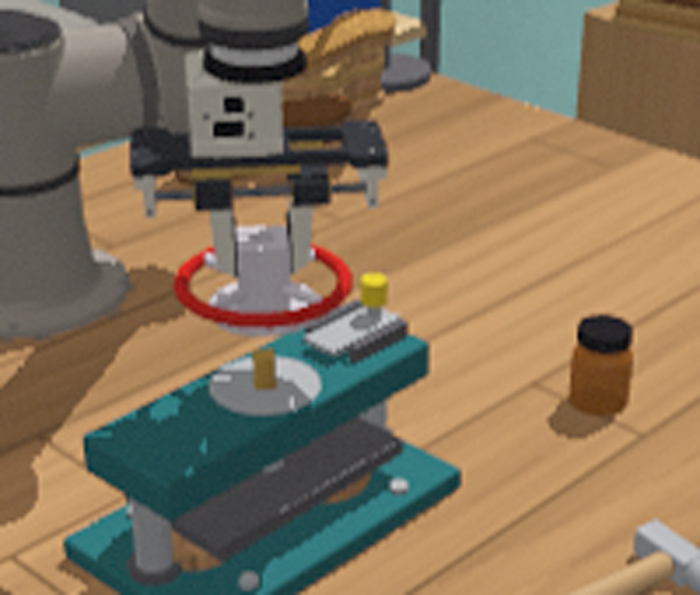

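The wheel hangs level above the spindle, with the spindle at about (264,370) in the crop, and the keeper is out. I'll lower it slowly and watch the forces. The free-hanging load reads Fz = -5.35.

>>> send_rows([
  [0,0,-0.001,-0.012,0],
  [0,0,0,-0.012,0],
  [0,0,0,-0.012,0],
  [0,0,0,0,0],
  [0,0,0,0,0],
])

```text
time: 10.2
tool_pos: [0.5086, -0.1089, 0.2083]
tool_rot: [-3.141, -0.001, 2.462]
contact_force: [-0.6, 0.6, -4.9]
opening: 0.0399
grip_force: 35.0
```

>>> send_rows([
  [0,0,0,-0.002,0],
  [0,0,0,-0.001,0],
  [0,0,0,0,0],
])

```text
time: 10.5
tool_pos: [0.5088, -0.1091, 0.2059]
tool_rot: [3.141, 0.0, 2.462]
contact_force: [-0.9, 0.8, -4.6]
opening: 0.0397
grip_force: 35.0
```

>>> send_rows([
  [0,0,0.0006,-0.001,0],
  [0,0,0,-0.001,0],
  [0,0,0,0,0],
])

```text
time: 10.8
tool_pos: [0.5087, -0.1084, 0.2037]
tool_rot: [-3.142, -0.0, 2.462]
contact_force: [-0.8, 0.8, -5.3]
opening: 0.04
grip_force: 35.0
```

>>> send_rows([
  [0,0,0,-0.001,0],
  [0,0,0,0,0],
])

```text
time: 11.0
tool_pos: [0.5087, -0.1085, 0.2027]
tool_rot: [3.142, -0.0, 2.462]
contact_force: [0.2, 0.7, -6.0]
opening: 0.0397
grip_force: 35.0
```

>>> send_rows([
  [0,0,0,-0.001,0],
  [0,0,0,0,0],
])

```text
time: 11.2
tool_pos: [0.5087, -0.1086, 0.2018]
tool_rot: [-3.141, 0.0, 2.462]
contact_force: [0.0, -1.0, -5.0]
opening: 0.0398
grip_force: 35.0
```

>>> send_rows([
  [0,0,0,-0.001,0],
  [0,0,0,-0.001,0],
  [0,0,0,0,0],
])

```text
time: 11.5
tool_pos: [0.5086, -0.1086, 0.1996]
tool_rot: [-3.141, -0.0, 2.462]
contact_force: [-0.8, -0.8, -5.7]
opening: 0.0398
grip_force: 35.0
```

>>> send_rows([
  [0,0,0,-0.001,0],
  [0,0,0,-0.001,0],
  [0,0,0,0,0],
])

```text
time: 11.8
tool_pos: [0.5086, -0.1086, 0.1976]
tool_rot: [-3.141, -0.0, 2.462]
contact_force: [-1.5, -2.1, -5.6]
opening: 0.0398
grip_force: 35.0
```

```bash
python3 -c "
from h import *
st()"
```

```text
{'time': 11.8, 'qpos': [-0.3576, 0.3588, 1.5837, -0.0003, 1.1994, -1.2488], 'tool_pos': [0.5086, -0.1086, 0.1976], 'tool_rot': [-3.1413, -0.0002, 2.4621], 'contact_force': [-1.4893, -2.1086, -5.6221], 'torque': [-0.5223, 0.2629, -0.0127], 'grip_force': 34.9943, 'opening': 0.0398}
```

>>> send_rows([
  [0,-0.0004,-0.0005,0,0],
  [0,0,0,0,0],
])

```text
time: 12.0
tool_pos: [0.5085, -0.1087, 0.1977]
tool_rot: [3.141, -0.0, 2.462]
contact_force: [-0.1, -1.0, -5.4]
opening: 0.0401
grip_force: 35.0
```

>>> send_rows([
  [0,0,0,-0.002,0],
  [0,0,0,-0.002,0],
  [0,0,0,0,0],
])

```text
time: 12.3
tool_pos: [0.5082, -0.1087, 0.1934]
tool_rot: [3.141, -0.001, 2.462]
contact_force: [0.0, -0.9, -5.9]
opening: 0.0397
grip_force: 35.0
```

```bash
python3 -c "
from h import *
st()"
```

```text
{'time': 12.3, 'qpos': [-0.3585, 0.3623, 1.5908, 0.0004, 1.1891, -1.25], 'tool_pos': [0.5082, -0.1087, 0.1934], 'tool_rot': [3.1415, -0.0007, 2.4622], 'contact_force': [0.0266, -0.9393, -5.8619], 'torque': [-0.0058, 0.0037, 0.0178], 'grip_force': 34.995, 'opening': 0.0397}
```

>>> send_rows([
  [0,0,0,-0.002,0],
  [0,0,0,-0.002,0],
  [0,0,0,-0.002,0],
  [0,0,0,0,0],
])

```text
time: 12.7
tool_pos: [0.5082, -0.1089, 0.1874]
tool_rot: [-3.141, -0.001, 2.462]
contact_force: [-0.1, 0.2, -5.0]
opening: 0.0398
grip_force: 35.0
```

>>> send_rows([
  [0,0,0,-0.002,0],
  [0,0,0,-0.002,0],
  [0,0,0,-0.002,0],
  [0,0,0,0,0],
])

```text
time: 13.1
tool_pos: [0.5082, -0.1089, 0.1814]
tool_rot: [-3.141, -0.001, 2.462]
contact_force: [0.1, 0.6, -5.3]
opening: 0.0401
grip_force: 35.0
```

>>> send_rows([
  [0,0,0,-0.002,0],
  [0,0,0,-0.002,0],
  [0,0,0,0,0],
])

```text
time: 13.4
tool_pos: [0.5082, -0.1089, 0.1775]
tool_rot: [-3.141, -0.001, 2.462]
contact_force: [-0.3, 0.8, -5.5]
opening: 0.0399
grip_force: 35.0
```

```bash
python3 -c "
from h import *
st()"
```

```text
{'time': 13.4, 'qpos': [-0.3587, 0.3782, 1.6142, 0.0001, 1.1497, -1.25], 'tool_pos': [0.5082, -0.1089, 0.1775], 'tool_rot': [-3.1415, -0.0005, 2.4621], 'contact_force': [-0.2777, 0.7713, -5.4888], 'torque': [-0.0453, 0.0633, 0.0368], 'grip_force': 34.9948, 'opening': 0.0399}
```

>>> send_rows([
  [0,0,0,-0.001,0],
  [0,0,0,-0.001,0],
  [0,0,0,0,0],
])

```text
time: 13.7
tool_pos: [0.5083, -0.1089, 0.1757]
tool_rot: [3.142, -0.0, 2.462]
contact_force: [0.3, 0.6, -5.3]
opening: 0.0403
grip_force: 35.0
```

>>> send_rows([
  [0,0,0,-0.0006,0],
  [0,0,0,0,0],
])

```text
time: 13.9
tool_pos: [0.5083, -0.1089, 0.1752]
tool_rot: [3.142, -0.0, 2.462]
contact_force: [0.1, -0.3, -4.6]
opening: 0.0399
grip_force: 35.0
```

>>> send_rows([
  [0,0,0,-0.0005,0],
  [0,0,0,0,0],
])

```text
time: 14.1
tool_pos: [0.5084, -0.109, 0.1748]
tool_rot: [3.141, 0.0, 2.462]
contact_force: [-0.4, -0.2, -5.5]
opening: 0.0394
grip_force: 35.0
```

>>> send_rows([
  [0,0,0,-0.0005,0],
  [0,0,0,0,0],
])

```text
time: 14.3
tool_pos: [0.5084, -0.1089, 0.1747]
tool_rot: [3.141, 0.001, 2.462]
contact_force: [-1.7, 1.0, 0.7]
opening: 0.0395
grip_force: 35.0
```

>>> send_rows([
  [0,0,0,-0.0005,0],
  [0,0,0,0,0],
])

```text
time: 14.5
tool_pos: [0.5084, -0.1089, 0.1747]
tool_rot: [3.141, 0.001, 2.462]
contact_force: [-3.9, 1.9, 5.2]
opening: 0.0399
grip_force: 35.0
```

>>> send_rows([
  [0,0,0,-0.0004,0],
  [0,0,0,0,0],
])

```text
time: 14.7
tool_pos: [0.5084, -0.1089, 0.1747]
tool_rot: [3.141, 0.001, 2.462]
contact_force: [-3.9, 2.6, 8.0]
opening: 0.0392
grip_force: 35.0
```

The wheel is seated at TCP z 0.1747, which is the predicted home height, and the vertical force rises there. I'll release it and take a look.

>>> send_rows([
  [0,0,0,0.0012,0],
  [1,0,0,0,0],
  [1,0,0,0,0],
  [1,0,0,0,0],
  [1,0,0,0,0],
])

```text
time: 15.2
tool_pos: [0.5085, -0.109, 0.1745]
tool_rot: [3.141, 0.0, 2.462]
contact_force: [-0.2, -0.2, -0.3]
opening: 0.0674
grip_force: 0.0
```

>>> send_rows([
  [1,0,0,0,0],
  [1,0,0,0,0],
  [1,0,0,0.02,0],
  [1,0,0,0.025,0],
  [1,0,0,0.025,0],
])

```text
time: 15.7
tool_pos: [0.5082, -0.1089, 0.2451]
tool_rot: [-3.141, -0.001, 2.462]
contact_force: [0.9, -0.3, 0.3]
opening: 0.0921
grip_force: 0.0
```

>>> send_rows([
  [0,0,0.033,0,-0.146],
  [0,0,0.033,0,-0.146],
  [0,0,0.033,0,-0.146],
  [0,-0.001,0.033,0,-0.146],
  [0,-0.001,0.033,0,-0.146],
])

```text
time: 16.2
tool_pos: [0.5062, 0.0573, 0.2446]
tool_rot: [3.141, 0.0, 1.726]
contact_force: [-0.1, -0.4, -0.5]
opening: 0.0565
grip_force: 0.0
```

>>> send_rows([
  [0,0,0,0,-0.144],
  [0,0,0,0,0],
  [0,0,0,0,0],
  [0,0,0,0,0],
  [0,0,0,0,0],
], grip_force=20)

```text
time: 16.7
tool_pos: [0.5064, 0.0554, 0.2445]
tool_rot: [3.142, 0.0, 1.589]
contact_force: [0.2, -0.0, -0.4]
opening: 0.0163
grip_force: 0.0
```

Run:
```python
from h import *
from fit import rectify
st()
p,d=read_camera("scene");a=cv2.resize(p[110:250,190:330,::-1],(390,390),interpolation=cv2.INTER_CUBIC)
q,e=read_camera("top");b=cv2.resize(q[200:300,230:330,::-1],(390,390),interpolation=cv2.INTER_CUBIC)
cv2.imwrite("pics/s2.png",np.hstack([a,b]))
W=world("scene",d);P=p.astype(int);m=(P[...,0]>140)&(P[...,1]<60)&(P[...,2]<60)&(np.hypot(W[...,0]-.508,W[...,1]+.109)<.09)
print(m.sum(),np.percentile(W[m][:,2],[2,50,98]))
for s in(-1,1):
  k=m&((W[...,0]-.508)*s>.03);print("rim x side",s,np.median(W[k][:,2]))
  k=m&((W[...,1]+.109)*s>.03);print("rim y side",s,np.median(W[k][:,2]))
```

```text
{'time': 16.7, 'qpos': [-0.0415, 0.2996, 1.5354, -0.0001, 1.3066, -0.0594], 'tool_pos': [0.5064, 0.0554, 0.2445], 'tool_rot': [3.1416, 0.0001, 1.5887], 'contact_force': [0.1604, -0.0062, -0.4238], 'torque': [-0.0932, 0.0576, -0.0141], 'grip_force': 0.0, 'opening': 0.0163}
157 [0.16748485 0.1707729  0.1734016 ]
rim x side -1 0.17055777034927894
rim y side -1 0.17082416934763373
rim x side 1 0.17083552052513917
rim y side 1 0.1705556568714458
```

View pics/s2.png

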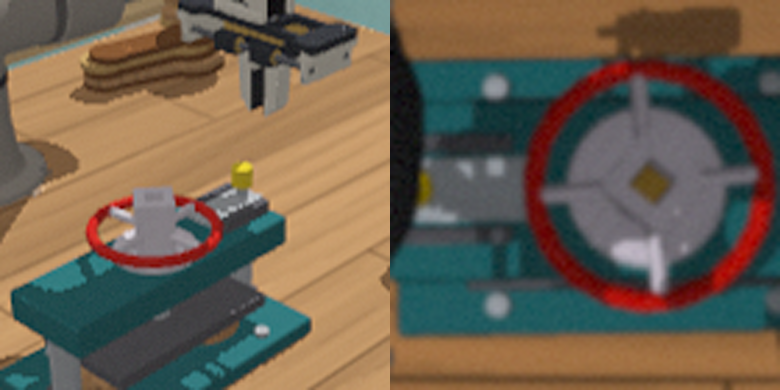

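The wheel sits level and home: the rim is at about 0.171 on every side and the spindle shows through the bore at (652,182). The keeper is still out. I'll lower the shut fingers behind the knob and push.

>>> send_rows([
  [0,0,0,-0.04,0],
  [0,0,0,-0.041,0],
  [0,0,0,0,0],
  [0,0,0,0,0],
  [0,0,-0.005,0,0],
])

```text
time: 17.3
tool_pos: [0.5077, 0.0511, 0.1656]
tool_rot: [3.138, 0.0, 1.589]
contact_force: [-0.1, -0.6, 0.0]
opening: 0.0003
grip_force: 0.0
```

>>> send_rows([
  [0,0,-0.005,0,0],
  [0,0,-0.004,0,0],
  [0,0,-0.004,0,0],
  [0,0,-0.004,0,0],
  [0,0,0,0,0],
])

```text
time: 17.8
tool_pos: [0.5066, 0.0334, 0.1641]
tool_rot: [3.14, 0.001, 1.588]
contact_force: [0.5, 0.7, 0.0]
opening: 0.0003
grip_force: 0.0
```

>>> send_rows([
  [0,0,-0.004,0,0],
  [0,0,-0.004,0,0],
  [0,0.0003,-0.004,0,0],
  [0,0,-0.004,0,0],
  [0,0,0,0,0],
])

```text
time: 18.3
tool_pos: [0.5066, 0.0174, 0.1634]
tool_rot: [-3.141, 0.001, 1.588]
contact_force: [-0.2, -0.3, -0.0]
opening: 0.0005
grip_force: 0.0
```

>>> send_rows([
  [0,0,-0.002,0,0],
  [0,0,-0.002,0,0],
  [0,0,0,0,0],
])

```text
time: 18.6
tool_pos: [0.5066, 0.0137, 0.1633]
tool_rot: [-3.141, 0.0, 1.588]
contact_force: [-0.8, -0.5, 0.3]
opening: 0.0005
grip_force: 0.1
```

>>> send_rows([
  [0,0,-0.001,0,0],
  [0,0,0,0,0],
])

```text
time: 18.8
tool_pos: [0.5066, 0.0131, 0.1634]
tool_rot: [-3.141, -0.0, 1.588]
contact_force: [-0.2, 0.0, -0.8]
opening: 0.0002
grip_force: 0.6
```

>>> send_rows([
  [0,0,-0.001,0,0],
  [0,0,0,0,0],
])

```text
time: 19.0
tool_pos: [0.5066, 0.0129, 0.1634]
tool_rot: [-3.142, -0.002, 1.588]
contact_force: [-0.2, 5.2, -0.8]
opening: 0.0003
grip_force: 2.5
```

>>> send_rows([
  [0,0,-0.0015,0,0],
  [0,0,-0.0005,0,0],
  [0,0,0,0,0],
])

```text
time: 19.3
tool_pos: [0.5066, 0.0127, 0.1635]
tool_rot: [3.141, -0.005, 1.588]
contact_force: [0.8, 13.0, -0.3]
opening: 0.0003
grip_force: 6.3
```

>>> send_rows([
  [0,0,0.01,0,0],
  [0,0,0.02,0,0],
  [0,0,0.02,0.03,0],
  [0,0,0.02,0.03,0],
  [0,0,0.04,0,0],
])

```text
time: 19.8
tool_pos: [0.509, 0.1196, 0.2277]
tool_rot: [3.133, 0.001, 1.586]
contact_force: [0.9, -0.3, 0.1]
opening: 0.0006
grip_force: 0.0
```

>>> send_rows([
  [0,0,0.045,0,0],
  [0,0,0.045,0,0],
  [0,0,0.045,0,0],
  [0,0,0,0,0],
  [0,0,0,0,0],
])

```text
time: 20.3
tool_pos: [0.5063, 0.2556, 0.2232]
tool_rot: [-3.141, 0.001, 1.591]
contact_force: [0.5, 0.4, 0.7]
opening: 0.0003
grip_force: 0.0
```

Run:
```python
from h import *
st()
p,d=read_camera("scene");a=cv2.resize(p[130:250,190:310,::-1],(390,390),interpolation=cv2.INTER_CUBIC)
q,e=read_camera("top");b=cv2.resize(q[200:300,230:330,::-1],(390,390),interpolation=cv2.INTER_CUBIC)
cv2.imwrite("pics/s3.png",np.hstack([a,b]))
W=world("top",e);P=q.astype(int);m=(P[...,0]>130)&(P[...,1]>110)&(P[...,2]<60)&(W[...,2]>.18)&(W[...,2]<.2);print("knob",m.sum(),np.median(W[m],0))
```

```text
{'time': 20.3, 'qpos': [0.333, 0.4227, 1.4103, -0.0011, 1.3091, 0.3136], 'tool_pos': [0.5063, 0.2556, 0.2232], 'tool_rot': [-3.1415, 0.0012, 1.5905], 'contact_force': [0.4997, 0.3649, 0.6882], 'torque': [-0.1217, 0.049, 0.0369], 'grip_force': 0.0, 'opening': 0.0003}
knob 36 [ 0.50396676 -0.00478479  0.18868169]
```

View pics/s3.png

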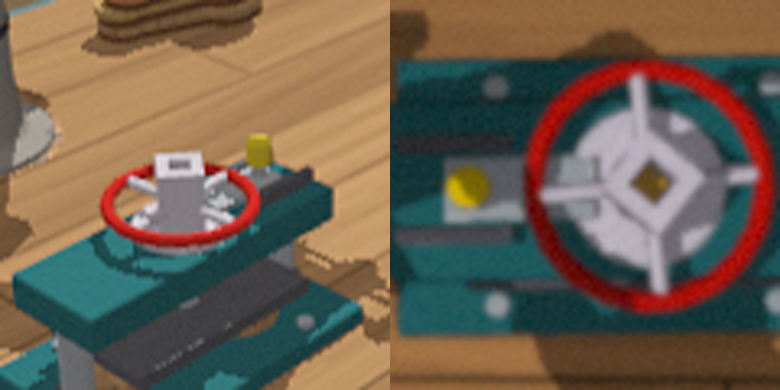

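The tongue lies over the flange at (580,185), and the knob is back at its original pixel (250,248). The keeper hit a hard stop under 13 N, so it is home.

```bash
python3 -c "
from cell import hand_in
print(hand_in())"
```

```text
the job is handed in; nothing more can be done
None
```

The wheel is seated fully home on the spindle and the keeper is pushed back in with its tongue over the flange. The jar, tray and hammer were not touched, and the job was handed in at about 20 s.

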